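Bolt the gate of the reject pen

TASK

Lock up the reject pen: swing its sprung gate fully shut by the bolt's knob, and while you hold it shut slide the bolt across into the keeper. Push it firmly but gently until you feel it press against the rubber buffer hidden inside, then let go so that the bolt keeps the gate shut; leave the parts in the pen, and the oiler and the vee block beside it, where they are.

Things in the scene. Friction and masses are not known exactly. Their poses are not given: they have to be found in the camera images.
- knob (a point): Grip point of the bolt's knob: an upright round steel knob, 16 mm in diameter, its cylinder from 23 mm below this point to 18 mm above. Nothing else on the gate comes higher than 26 mm below this point. Fixed to the bolt, 37 mm above its axis. Axes turn with the gate: z up, -y the way the bolt slides, +x the way the gate is pushed to shut.
- bolt_tip (a point): Rounded tip of the bolt's rod (steel, 12 mm in diameter), on the rod's axis, 81 mm along -y from the knob. Axes as the knob's. At the start it is 14 to 34 mm short of the keeper's mouth (measured along the shut gate).
- bolt: The barrel bolt: steel rod of 12 mm diameter in two guide loops on top of the gate, with the upright knob. Origin on the rod's axis straight below the knob. It slides along its own -y towards the keeper, at most 90 mm from fully withdrawn, against about 3 N of dry friction, and stays where it is left.
- gate (a joint): Angle of the green wire gate (200 mm long, 100 mm high, upright hinge): 0 rad is shut against a hard stop, more is open, towards the robot. Its spring pushes it open to rest at about 0.45 rad; holding it shut takes about 4 N at the withdrawn knob, less as the knob slides away from the hinge. At 0 the bolt is in line with the keeper's hole; ajar it catches on or misses the keeper.
- gate_hinge (a point): Point on the gate's upright hinge axis, at the height of the bolt's axis. The knob is 105 mm from this axis with the bolt fully withdrawn, more as it slides out. Axes turn with the gate: -y runs along the gate to its free end, +x is the way that end moves to shut.
- keeper: Steel housing with a square hole on the green post beside the gate's free end: 31 x 71 x 31 mm, hole 15 x 15 mm. Origin in the centre of the hole's mouth, level with the bolt's axis; the hole runs along -y. Axes of the pen: +x to the back of the pen, z up; the shut gate lies along y. The hinge axis is 220 mm along +y, at x = 0.
- end_stop: Carrier, in the keeper's far end, of a screw with a rubber buffer that the bolt's tip meets. Origin at the centre of the keeper's mouth, axes as the keeper's: it does not tell where the buffer is. The screw is set differently each time; the buffer's face lies 22 to 42 mm behind the mouth, out of sight. It yields 1 mm per 7 N: some 8 N seats it, 18 N is too much.
- cap: Domed motor end cap, 129 mm across, 96 mm high, standing in the pen (origin under its centre). Not to be moved.
- collet: Spring collet, 33 mm across, 47 mm high, standing in the pen (origin under its centre). Not to be moved.
- jaw: Steel chuck jaw with two bores, 50 x 34 x 66 mm, standing in the pen (origin under its centre). Not to be moved.
- oiler: Small oiler bottle with a nozzle, 40 mm across, 105 mm high, on the bench to the right of the pen (origin under its centre). Not to be moved.
- vee_block: Dark steel vee block, 43 x 57 x 46 mm, on the bench to the left of the pen (origin under its centre). Not to be moved.

How it is judged:
By the outcome, as a careful person would: the job done as asked, in the order asked, and still so for the second after the job is handed in, with the robot touching nothing.
It also fails if it takes over 54 s, if anything falls off the work surface, if the arm or the gripper's body presses on something with over 40 N, if the wrist force passes 120 N, or if a joint passes its speed limit or range.

ROBOT

A 7-joint arm with a two-finger parallel gripper is mounted at the origin on a cart in front of the work surface, level with it; the furniture and walls round the work are solid. World frame = base frame: x ahead of the robot, y to its left, z up, the work surface at z = 0. Lengths are in m, angles in rad, forces in N, time in s.
With the tool pointing down it reaches from about 0.35 to 0.9 m from the base axis. Payload 8.1 kg.
Tool frame: the origin (TCP) lies at the very end of the fingers, on their centre line; the grasp point (between the pads) lies 19 mm behind it; z points along the fingers, y is the line along which they close (so a half turn about z gives the same grasp; the last joint's range is limited). The gripper opens to 92 mm and grips with 3 to 60 N. Pads are 19 mm wide; open, the fingers measure 130 mm over their backs; the gripper's body (75 mm by 190 mm) begins 47 mm behind the grasp point.
Start: joints at [-1.223, 0.434, 0.025, 1.573, -0.012, 1.134, -0.075], TCP at [0.272, 0.563, 0.227] pointing down, gripper open.
Joint ranges: [-2.62, 2.62], [-0.44, 2.09], [-1.27, 1.32], [0.08, 2.57], [-1.32, 4.46], [0.12, 2], [-2.74, 2.74]. Speed limits (rad/s): [2.22, 2.22, 3.01, 3.01, 3.14, 3.14, 3.14].

INTERFACE

Orientations are given as a rotation vector (axis times angle).
In Python, from cell import arm gives the robot as it stands.
- The arm moves only by the tool jog_arm, never from a script. Its argument "rows" is a list of rows, each a list of 3 entries, a list of its own where there are three numbers: the shift along the world's x, y, z in cm, then the turn, a rotation vector about the world's x, y, z in degrees, then the opening, from 0 (shut) to 1 (fully open). A call has 1 to 8 rows; each row is the pose to reach, as a shift and turn from the pose commanded when the call began; what a row does not reach only later rows make up. A row lasts 1/8 s, in which the tool goes at most 62.5 mm and 10.7 degrees, less where a joint would pass 70% of its speed; a pose out of reach is approached as far as the arm can. A call with a gripper value outside its range is refused whole. The fingers move at their own pace and stop on an object; "newtons" is the grip in N (left out, the last holds). Time passes only in rows, so rows that repeat a pose let the fingers close. It gives the time, the measured TCP pose, the force, the opening and the grip force at its end, in the units of the state.
- arm.observe(): the state, without advancing time (a new reading comes with each control period).
- arm.get_image(name): name is "scene" or "top"; returns a dict with "img" (384x512x3 uint8, red, green, blue), "depth" (384x512 float32, m along the optical axis (not along the pixel's ray), 0 where there is no reading), "fx", "fy", "cx", "cy" (pixels), "dist_coeffs" ([k1, k2, p1, p2, k3] as OpenCV has them; the pictures are not rectified), "rvec" (rotation vector, rad) and "tvec" (3), from world to camera coordinates, as OpenCV has them. Camera axes: x right, y down, z forward; pixel columns grow to the right and rows downward; lengths in m; the calibration is good to about 2 mm. A picture is of the moment at which its call begins.
- arm.sign_off(): hands the job in; it is judged then, once.
The state is a dict: "clock": time; "joints": joint angles; "dq": joint speeds; "joint_efforts": joint torques, N m; "position": TCP position; "ee_rot": TCP orientation; "force": force on the tool from outside, world axes, zero at the start; "ft_torque": the same for the moment, N m; "width": opening from 0.0 (shut) to 1.0 (fully open); "gripper_force": force on a finger pad.
Only numpy, scipy, OpenCV 4.12 (cv2) and the standard library are available. Lean on these libraries where they do the work, as an engineer would, in place of code of your own. Each camera call takes 0.05 s, during which the arm holds its last target. There are 200 camera calls.

## Working session

There is one attempt and no reset: what is moved stays moved. The work goes in short steps, Python scripts to look and compute and a tool call to move; the robot and the scene stay as the last step left them, time stands still between calls to the robot, and variables do not carry over. Pictures are saved under pics/ and viewed, at most 10 in all, crops included, and the job is handed in when it is done.

Besides the shell and the picture viewer there is one more tool, called after "Call:" as name(argument=value, ...) on one line, values as JSON. jog_arm: Moves the arm, as the interface text tells. Its arguments: {"type":"object","properties":{"rows":{"type":"array","items":{"type":"array"}},"newtons":{"type":"number"}},"required":["rows"]}

```bash
mkdir -p pics; cat > h.py <<'E'
import numpy as np, cv2
from cell import arm
def cam(n):
    d=arm.get_image(n); d['K']=np.array([[d['fx'],0,d['cx']],[0,d['fy'],d['cy']],[0,0,1.]])
    d['R']=cv2.Rodrigues(np.array(d['rvec'],float))[0]; d['t']=np.array(d['tvec'],float).ravel(); return d
def ray(d,u,v):
    p=cv2.undistortPoints(np.array([[[u,v]]],float),d['K'],np.array(d['dist_coeffs'],float)).ravel()
    return -d['R'].T@d['t'], d['R'].T@np.array([p[0],p[1],1.])
def onz(d,u,v,z):
    c,r=ray(d,u,v); return c+r*(z-c[2])/r[2]
def bydepth(d,u,v):
    c,r=ray(d,u,v); return c+r*d['depth'][int(v),int(u)]
def proj(d,P):
    return cv2.projectPoints(np.array(P,float).reshape(-1,3),np.array(d['rvec'],float),d['t'],d['K'],np.array(d['dist_coeffs'],float))[0].reshape(-1,2)
E
python3 - <<'E'
from h import *
ims=[]
for n in('scene','top'):
    d=cam(n); cv2.imwrite(f'pics/{n}0.png',cv2.cvtColor(d['img'],cv2.COLOR_RGB2BGR)); print(n,-d['R'].T@d['t'],d['R'][2])
print(arm.observe())
E
```

```text
scene [ 0.31064122 -0.23160873  0.75400941] [ 0.31356647  0.58417257 -0.74861103]
top [0.3375468  0.24965698 1.49553041] [ 0.14429136 -0.01119881 -0.98947187]
{'clock': 0.1, 'joints': array([-1.2225746 ,  0.43514715,  0.02496772,  1.57399086, -0.0116048 ,
        1.13401458, -0.07506932]), 'dq': array([ 0.00068897, -0.00128013,  0.00010954, -0.00208971, -0.00034554,
       -0.00127062, -0.00116698]), 'joint_efforts': array([ 3.35363547e-03, -6.69124460e+01,  9.87769514e-01, -3.15145326e+01,
       -6.05761050e-02,  3.72491253e-02,  5.25820121e-05]), 'position': array([0.27215959, 0.56212332, 0.22603311]), 'ee_rot': array([-7.02177426e-01, -3.06191326e+00,  2.20092946e-03]), 'force': array([ 1.23446705,  0.07595226, -0.3876701 ]), 'ft_torque': array([0.01070154, 0.04810026, 0.00074989]), 'gripper_force': 0.0, 'width': 0.9998436318748045}
```

View pics/scene0.png

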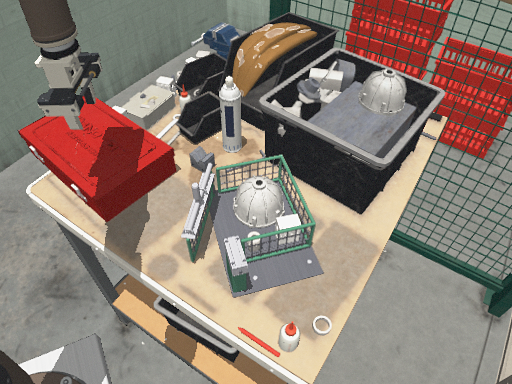

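View pics/top0.png

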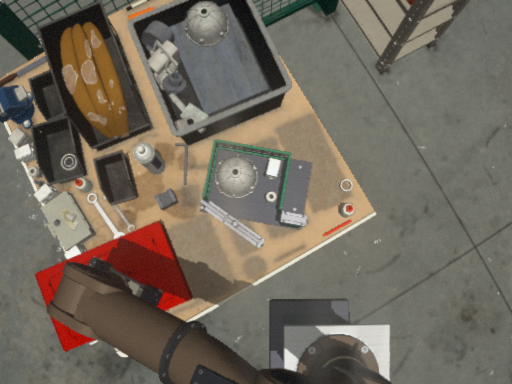

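The scene view shows the gate ajar from about (212,170) to (192,252), and the keeper on its post at (235,248). In the top view the gate runs from (203,203) to (262,243), with the keeper at (293,218). I'll enlarge both.

```bash
python3 - <<'E'
from h import *
a=cam('scene'); b=cam('top')
A=cv2.resize(a['img'][140:300,160:320],None,fx=5,fy=5,interpolation=cv2.INTER_CUBIC)[:600]
A=cv2.resize(a['img'][150:300,170:320],(600,600),interpolation=cv2.INTER_CUBIC)
B=cv2.resize(b['img'][180:265,190:320],(800,523),interpolation=cv2.INTER_CUBIC)
cv2.imwrite('pics/a1.png',A[...,::-1]);cv2.imwrite('pics/b1.png',B[...,::-1])
np.savez('v0.npz',sd=a['depth'],td=b['depth'])
E
```

```text
(no output)
```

View pics/a1.png

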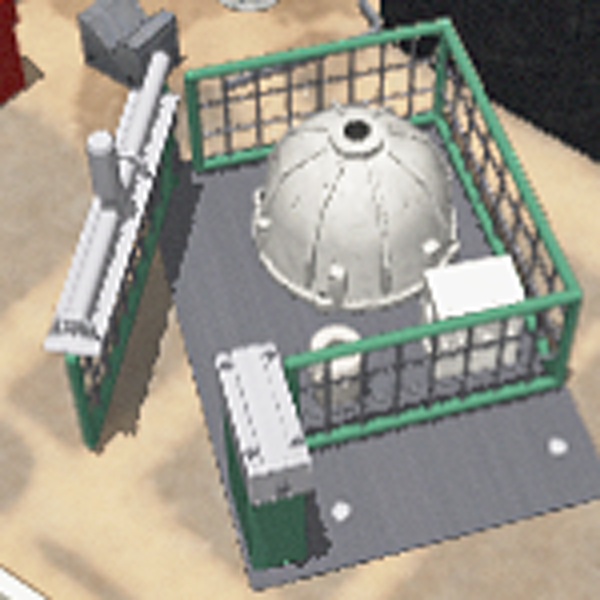

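View pics/b1.png

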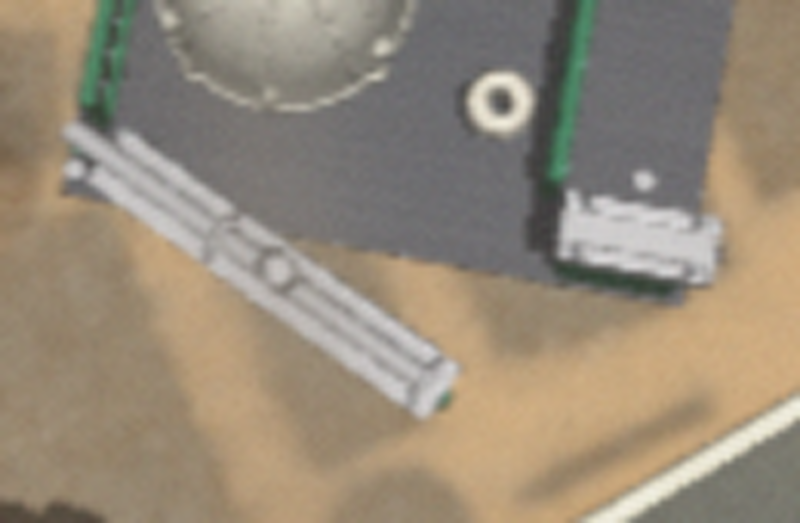

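The enlarged crops show the knob's top at scene crop (100,137), top crop (278,268). The keeper's top has its mouth edge at (217,355)–(272,345) in the scene crop and at (565,195)–(560,258) in the top crop.

```bash
python3 - <<'E'
from h import *
a=cam('scene'); b=cam('top')
S=lambda u,v:(170+u/4,150+v/4)
T=lambda u,v:(190+u*.1625,180+v*.1625)
def tri(s,t):
    c1,r1=ray(a,*s);c2,r2=ray(b,*t)
    r1/=np.linalg.norm(r1);r2/=np.linalg.norm(r2)
    k=np.linalg.lstsq(np.c_[r1,-r2],c2-c1,rcond=None)[0]
    p,q=c1+k[0]*r1,c2+k[1]*r2
    return (p+q)/2,np.linalg.norm(p-q)
for n,s,t in [('knobtop',(100,139),(278,268)),('k mouth back',(272,345),(567,193)),('k mouth front',(217,355),(557,255)),('k far back',(310,465),(722,222)),('k far front',(250,485),(713,283)),('rod back',(160,60),(75,130)),('gate corner free',(98,352),(425,415))]:
    p,e=tri(S(*s),T(*t)); print(n,p.round(4),round(e,4),'depthS',bydepth(a,*S(*s)).round(4),'depthT',bydepth(b,*T(*t)).round(4))
np.set_printoptions(suppress=True)
E
```

```text
knobtop [0.4395 0.3001 0.1671] 0.0013 depthS [0.4401 0.2999 0.1674] depthT [0.4389 0.3003 0.1665]
k mouth back [0.4779 0.1717 0.1208] 0.0021 depthS [0.4782 0.1697 0.1238] depthT [0.4771 0.1719 0.1184]
k mouth front [0.4498 0.1765 0.1237] 0.0024 depthS [0.4778 0.2544 0.003 ] depthT [0.4488 0.1766 0.1216]
k far back [0.4653 0.1015 0.1198] 0.0024 depthS [0.4662 0.1007 0.121 ] depthT [ 4.751e-01  8.890e-02 -1.000e-04]
k far front [0.4368 0.1057 0.1167] 0.0002 depthS [0.4375 0.1071 0.1141] depthT [0.4361 0.1066 0.1245]
rod back [0.5064 0.3954 0.1116] 0.002 depthS [0.506  0.3907 0.1163] depthT [0.5046 0.3948 0.1186]
gate corner free [0.3907 0.2333 0.0839] 0.026 depthS [0.401  0.2187 0.1025] depthT [0.3775 0.2354 0.0979]
```

Call:
jog_arm(rows=[[[3, -4, 1], [0, 0, 3], 1], [[6, -9, 1], [0, 0, 6], 1], [[9, -14, 1], [0, 0, 9], 1], [[12, -19, 1], [0, 0, 12], 1], [[15, -23, 1], [0, 0, 15.5], 1], [[16.8, -26.2, 1], [0, 0, 15.5], 1], [[16.8, -26.2, -1], [0, 0, 15.5], 1], [[16.8, -26.2, -1], [0, 0, 15.5], 1]], newtons=40)

```text
clock: 1.3
position: [0.4397, 0.2998, 0.2158]
ee_rot: [-0.284, -3.127, 0.002]
force: [0.1, 0.5, -0.0]
width: 0.999
gripper_force: 0.0
```

Call:
jog_arm(rows=[[[0, 0, -3], [0, 0, 0], 1], [[0, 0, -6], [0, 0, 0], 1], [[0, 0, -7.5], [0, 0, 0], 1], [[0, 0, -8.5], [0, 0, 0], 1], [[0, 0, -8.5], [0, 0, 0], 1]])

```text
clock: 1.92
position: [0.4403, 0.3008, 0.1318]
ee_rot: [-0.282, -3.129, 0.0]
force: [-1.0, 0.1, 0.5]
width: 1.002
gripper_force: 0.0
```

```bash
python3 - <<'E'
from h import *
a=cam('scene'); o=arm.observe(); print(o['position'],o['force'])
A=cv2.resize(a['img'][110:290,140:320],(600,600),interpolation=cv2.INTER_CUBIC)
cv2.imwrite('pics/a2.png',A[...,::-1])
E
```

```text
[0.44056075 0.3008962  0.13225159] [0.15330602 0.53827044 0.50912195]
```

View pics/a2.png

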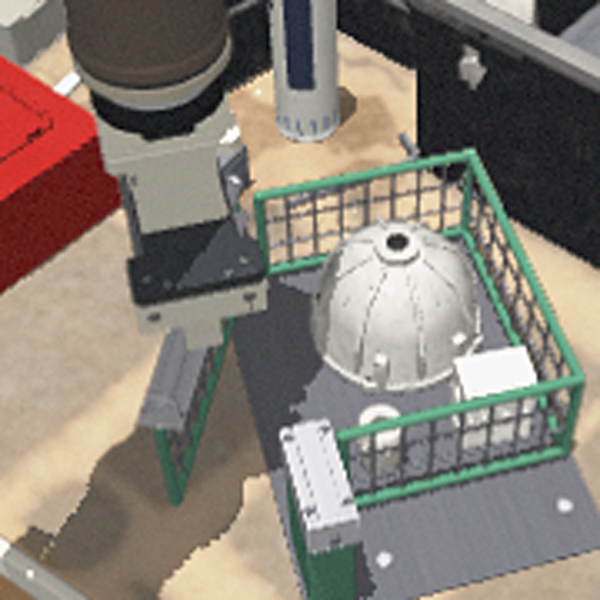

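The gripper hangs over the gate at about (185,330) and the knob is hidden between the fingers. Nothing is touching, so I'll close.

Call:
jog_arm(rows=[[[0, 0, 0], [0, 0, 0], 0.5], [[0, 0, 0], [0, 0, 0], 0.3], [[0, 0, 0], [0, 0, 0], 0.1], [[0, 0, 0], [0, 0, 0], 0.1], [[0, 0, 0], [0, 0, 0], 0.1], [[0, 0, 0], [0, 0, 0], 0.1]], newtons=40)

```text
clock: 2.72
position: [0.4403, 0.3006, 0.1317]
ee_rot: [0.283, 3.129, -0.0]
force: [0.1, -0.7, -0.2]
width: 0.394
gripper_force: 0.0
```

Call:
jog_arm(rows=[[[0, 0, 0], [0, 0, 0], 0.1], [[0, 0, 0], [0, 0, 0], 0.1], [[0, 0, 0], [0, 0, 0], 0.1], [[0, 0, 0], [0, 0, 0], 0.1], [[0, 0, 0], [0, 0, 0], 0.1], [[0, 0, 0], [0, 0, 0], 0.1]])

```text
clock: 3.48
position: [0.4403, 0.3005, 0.1317]
ee_rot: [-0.283, -3.129, 0.0]
force: [-0.9, -0.3, 0.3]
width: 0.17
gripper_force: 40.0
```

Call:
jog_arm(rows=[[[0.5, -0.33, 0], [0, 0, 0], 0.1], [[1.0, -0.64, 0], [0, 0, 0], 0.1], [[1.6, -0.9, 0], [0, 0, 0], 0.1], [[2.1, -1.16, 0], [0, 0, 0], 0.1], [[2.7, -1.37, 0], [0, 0, 0], 0.1], [[3.3, -1.55, 0], [0, 0, 0], 0.1], [[3.8, -1.69, 0], [0, 0, 0], 0.1], [[3.8, -1.69, 0], [0, 0, 0], 0.1]])

```text
clock: 4.47
position: [0.478, 0.2837, 0.1317]
ee_rot: [-0.282, -3.128, 0.0]
force: [-6.1, 2.0, 3.1]
width: 0.168
gripper_force: 40.0
```

Call:
jog_arm(rows=[[[0.2, -0.05, 0], [0, 0, 0], 0.1], [[0.2, -0.05, 0], [0, 0, 0], 0.1], [[0.2, -0.05, 0], [0, 0, 0], 0.1]])

```text
clock: 4.85
position: [0.4797, 0.2832, 0.1317]
ee_rot: [-0.281, -3.128, 0.0]
force: [-4.9, 0.7, 4.2]
width: 0.164
gripper_force: 40.0
```

Call:
jog_arm(rows=[[[0.2, -0.05, 0], [0, 0, 0], 0.1], [[0.2, -0.05, 0], [0, 0, 0], 0.1], [[0.2, -0.05, 0], [0, 0, 0], 0.1]])

```text
clock: 5.22
position: [0.4816, 0.2828, 0.1317]
ee_rot: [-0.281, -3.128, 0.0]
force: [-5.7, 0.1, 4.0]
width: 0.167
gripper_force: 40.0
```

Call:
jog_arm(rows=[[[0.1, -0.02, 0], [0, 0, 0], 0.1], [[0.1, -0.02, 0], [0, 0, 0], 0.1]])

```text
clock: 5.48
position: [0.4825, 0.2826, 0.1317]
ee_rot: [-0.281, -3.127, 0.0]
force: [-6.1, 0.7, 3.7]
width: 0.166
gripper_force: 40.0
```

Call:
jog_arm(rows=[[[0.1, -0.02, 0], [0, 0, 0], 0.1], [[0.1, -0.02, 0], [0, 0, 0], 0.1]])

```text
clock: 5.72
position: [0.4833, 0.2824, 0.1317]
ee_rot: [-0.281, -3.127, 0.0]
force: [-6.0, 0.9, 4.8]
width: 0.168
gripper_force: 40.0
```

Call:
jog_arm(rows=[[[0.1, -0.02, 0], [0, 0, 0], 0.1], [[0.1, -0.02, 0], [0, 0, 0], 0.1]])

```text
clock: 5.98
position: [0.4844, 0.2822, 0.1317]
ee_rot: [-0.281, -3.127, 0.0]
force: [-6.6, 0.4, 4.1]
width: 0.163
gripper_force: 40.0
```

Call:
jog_arm(rows=[[[0.1, -0.02, 0], [0, 0, 0], 0.1], [[0.1, -0.02, 0], [0, 0, 0], 0.1]])

```text
clock: 6.22
position: [0.4853, 0.282, 0.1317]
ee_rot: [-0.281, -3.127, 0.0]
force: [-6.4, 0.7, 5.0]
width: 0.161
gripper_force: 40.0
```

Call:
jog_arm(rows=[[[0.1, -0.02, 0], [0, 0, 0], 0.1], [[0.1, -0.02, 0], [0, 0, 0], 0.1]])

```text
clock: 6.48
position: [0.4864, 0.2818, 0.1317]
ee_rot: [-0.281, -3.127, 0.0]
force: [-7.1, 1.0, 5.3]
width: 0.169
gripper_force: 40.0
```

Call:
jog_arm(rows=[[[0.1, -0.02, 0], [0, 0, 0], 0.1], [[0.1, -0.02, 0], [0, 0, 0], 0.1]])

```text
clock: 6.72
position: [0.4872, 0.2816, 0.1317]
ee_rot: [-0.281, -3.127, 0.001]
force: [-6.9, 2.6, 4.3]
width: 0.166
gripper_force: 40.0
```

```bash
python3 - <<'E'
from h import *
a=cam('scene'); b=cam('top')
A=cv2.resize(a['img'][150:280,180:310],(600,600),interpolation=cv2.INTER_CUBIC)
cv2.imwrite('pics/a3.png',A[...,::-1])
E
```

```text
(no output)
```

View pics/a3.png

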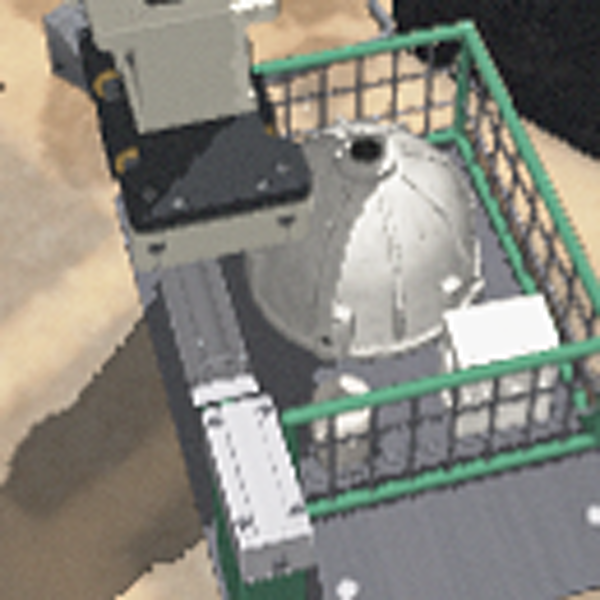

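The gate, at (160,265)–(250,385), is now nearly in line with the keeper at (205,420)–(310,570). I'll push on until the stop shows in the force.

Call:
jog_arm(rows=[[[0.1, -0.02, 0], [0, 0, 0], 0.1], [[0.1, -0.02, 0], [0, 0, 0], 0.1]])

```text
clock: 7.08
position: [0.4876, 0.2816, 0.1317]
ee_rot: [-0.281, -3.126, 0.001]
force: [-8.8, 0.6, 6.1]
width: 0.164
gripper_force: 40.0
```

Call:
jog_arm(rows=[[[0.1, -0.02, 0], [0, 0, 0], 0.1], [[0.1, -0.02, 0], [0, 0, 0], 0.1]])

```text
clock: 7.32
position: [0.4876, 0.2816, 0.1316]
ee_rot: [-0.28, -3.125, 0.001]
force: [-12.4, 2.0, 8.4]
width: 0.164
gripper_force: 40.0
```

Call:
jog_arm(rows=[[[-0.07, -0.4, 0], [0, 0, 0], 0.1], [[-0.14, -0.8, 0], [0, 0, 0], 0.1], [[-0.21, -1.2, 0], [0, 0, 0], 0.1], [[-0.28, -1.6, 0], [0, 0, 0], 0.1]])

```text
clock: 7.82
position: [0.485, 0.2667, 0.1317]
ee_rot: [-0.278, -3.125, -0.002]
force: [-12.1, 5.5, 6.6]
width: 0.167
gripper_force: 40.0
```

Call:
jog_arm(rows=[[[-0.05, -0.3, 0], [0, 0, 0], 0.1], [[-0.1, -0.6, 0], [0, 0, 0], 0.1], [[-0.15, -0.8, 0], [0, 0, 0], 0.1]])

```text
clock: 8.2
position: [0.4836, 0.2586, 0.1317]
ee_rot: [-0.279, -3.125, -0.001]
force: [-9.6, 4.9, 5.9]
width: 0.167
gripper_force: 40.0
```

Call:
jog_arm(rows=[[[-0.03, -0.2, 0], [0, 0, 0], 0.1], [[-0.06, -0.4, 0], [0, 0, 0], 0.1], [[-0.06, -0.4, 0], [0, 0, 0], 0.1]])

```text
clock: 8.57
position: [0.4828, 0.2543, 0.1316]
ee_rot: [-0.279, -3.125, -0.001]
force: [-12.2, 4.2, 6.8]
width: 0.167
gripper_force: 40.0
```

Call:
jog_arm(rows=[[[-0.03, -0.2, 0], [0, 0, 0], 0.1], [[-0.07, -0.4, 0], [0, 0, 0], 0.1], [[-0.07, -0.4, 0], [0, 0, 0], 0.1]])

```text
clock: 8.95
position: [0.482, 0.2503, 0.1316]
ee_rot: [-0.279, -3.125, -0.001]
force: [-12.6, 4.0, 7.6]
width: 0.164
gripper_force: 40.0
```

Call:
jog_arm(rows=[[[-0.03, -0.2, 0], [0, 0, 0], 0.1], [[-0.07, -0.4, 0], [0, 0, 0], 0.1], [[-0.07, -0.4, 0], [0, 0, 0], 0.1]])

```text
clock: 9.32
position: [0.4813, 0.2463, 0.1316]
ee_rot: [-0.279, -3.125, -0.001]
force: [-13.3, 4.4, 7.0]
width: 0.164
gripper_force: 40.0
```

Call:
jog_arm(rows=[[[-0.04, -0.2, 0], [0, 0, 0], 0.1], [[-0.08, -0.4, 0], [0, 0, 0], 0.1], [[-0.08, -0.4, 0], [0, 0, 0], 0.1]])

```text
clock: 9.7
position: [0.4806, 0.2422, 0.1316]
ee_rot: [-0.279, -3.125, -0.001]
force: [-11.5, 3.7, 7.4]
width: 0.171
gripper_force: 40.0
```

Call:
jog_arm(rows=[[[-0.04, -0.2, 0], [0, 0, 0], 0.1], [[-0.08, -0.4, 0], [0, 0, 0], 0.1], [[-0.08, -0.4, 0], [0, 0, 0], 0.1]])

```text
clock: 10.07
position: [0.4799, 0.2382, 0.1316]
ee_rot: [-0.279, -3.125, -0.001]
force: [-11.6, 5.3, 7.4]
width: 0.167
gripper_force: 40.0
```

Call:
jog_arm(rows=[[[-0.04, -0.2, 0], [0, 0, 0], 0.1], [[-0.04, -0.2, 0], [0, 0, 0], 0.1]])

```text
clock: 10.32
position: [0.4795, 0.2362, 0.1316]
ee_rot: [-0.279, -3.125, -0.001]
force: [-11.6, 4.1, 7.8]
width: 0.165
gripper_force: 40.0
```

Call:
jog_arm(rows=[[[-0.02, -0.1, 0], [0, 0, 0], 0.1], [[-0.02, -0.1, 0], [0, 0, 0], 0.1]])

```text
clock: 10.58
position: [0.4794, 0.2354, 0.1316]
ee_rot: [-0.279, -3.125, -0.001]
force: [-11.7, 5.0, 7.1]
width: 0.163
gripper_force: 40.0
```

Call:
jog_arm(rows=[[[-0.02, -0.1, 0], [0, 0, 0], 0.1], [[-0.02, -0.1, 0], [0, 0, 0], 0.1]])

```text
clock: 10.82
position: [0.4792, 0.2344, 0.1316]
ee_rot: [-0.279, -3.125, -0.001]
force: [-11.6, 4.5, 6.9]
width: 0.168
gripper_force: 40.0
```

Call:
jog_arm(rows=[[[-0.02, -0.1, 0], [0, 0, 0], 0.1], [[-0.02, -0.1, 0], [0, 0, 0], 0.1]])

```text
clock: 11.08
position: [0.479, 0.2334, 0.1316]
ee_rot: [-0.279, -3.125, -0.001]
force: [-10.8, 4.3, 5.6]
width: 0.164
gripper_force: 40.0
```

Call:
jog_arm(rows=[[[-0.02, -0.1, 0], [0, 0, 0], 0.1], [[-0.02, -0.1, 0], [0, 0, 0], 0.1]])

```text
clock: 11.32
position: [0.4788, 0.2323, 0.1316]
ee_rot: [-0.279, -3.125, -0.001]
force: [-11.7, 5.1, 6.7]
width: 0.166
gripper_force: 40.0
```

Call:
jog_arm(rows=[[[-0.02, -0.1, 0], [0, 0, 0], 0.1], [[-0.02, -0.1, 0], [0, 0, 0], 0.1]])

```text
clock: 11.58
position: [0.4786, 0.2313, 0.1316]
ee_rot: [-0.279, -3.125, -0.001]
force: [-12.3, 3.6, 5.9]
width: 0.165
gripper_force: 40.0
```

Call:
jog_arm(rows=[[[-0.02, -0.1, 0], [0, 0, 0], 0.1], [[-0.02, -0.1, 0], [0, 0, 0], 0.1]])

```text
clock: 11.82
position: [0.4785, 0.2303, 0.1316]
ee_rot: [-0.279, -3.125, -0.001]
force: [-11.5, 4.3, 5.6]
width: 0.166
gripper_force: 40.0
```

Call:
jog_arm(rows=[[[-0.02, -0.1, 0], [0, 0, 0], 0.1], [[-0.02, -0.1, 0], [0, 0, 0], 0.1]])

```text
clock: 12.08
position: [0.4783, 0.2293, 0.1316]
ee_rot: [-0.279, -3.125, -0.001]
force: [-11.2, 5.1, 5.6]
width: 0.162
gripper_force: 40.0
```

Call:
jog_arm(rows=[[[-0.02, -0.1, 0], [0, 0, 0], 0.1], [[-0.02, -0.1, 0], [0, 0, 0], 0.1]])

```text
clock: 12.32
position: [0.4781, 0.2283, 0.1316]
ee_rot: [-0.279, -3.125, -0.001]
force: [-11.6, 4.4, 5.5]
width: 0.163
gripper_force: 40.0
```

Call:
jog_arm(rows=[[[-0.02, -0.1, 0], [0, 0, 0], 0.1], [[-0.02, -0.1, 0], [0, 0, 0], 0.1]])

```text
clock: 12.58
position: [0.478, 0.2273, 0.1316]
ee_rot: [-0.279, -3.125, -0.001]
force: [-11.2, 5.6, 6.8]
width: 0.171
gripper_force: 40.0
```

Call:
jog_arm(rows=[[[-0.02, -0.1, 0], [0, 0, 0], 0.1], [[-0.02, -0.1, 0], [0, 0, 0], 0.1]])

```text
clock: 12.82
position: [0.4778, 0.2263, 0.1316]
ee_rot: [-0.279, -3.125, -0.001]
force: [-11.7, 4.2, 5.5]
width: 0.165
gripper_force: 40.0
```

Call:
jog_arm(rows=[[[-0.02, -0.1, 0], [0, 0, 0], 0.1], [[-0.02, -0.1, 0], [0, 0, 0], 0.1]])

```text
clock: 13.08
position: [0.4776, 0.2254, 0.1316]
ee_rot: [-0.279, -3.125, -0.001]
force: [-10.6, 5.5, 7.1]
width: 0.167
gripper_force: 40.0
```

Call:
jog_arm(rows=[[[-0.02, -0.1, 0], [0, 0, 0], 0.1], [[-0.02, -0.1, 0], [0, 0, 0], 0.1]])

```text
clock: 13.32
position: [0.4775, 0.2249, 0.1316]
ee_rot: [-0.279, -3.126, -0.002]
force: [-10.4, 5.7, 4.9]
width: 0.167
gripper_force: 40.0
```

Call:
jog_arm(rows=[[[-0.01, -0.05, 0], [0, 0, 0], 0.1], [[-0.01, -0.05, 0], [0, 0, 0], 0.1]])

```text
clock: 13.58
position: [0.4775, 0.2248, 0.1317]
ee_rot: [-0.278, -3.126, -0.003]
force: [-9.6, 8.2, 3.0]
width: 0.171
gripper_force: 40.0
```

Call:
jog_arm(rows=[[[-0.01, -0.05, 0], [0, 0, 0], 0.1], [[-0.01, -0.05, 0], [0, 0, 0], 0.1]])

```text
clock: 13.82
position: [0.4774, 0.2246, 0.1317]
ee_rot: [-0.278, -3.126, -0.003]
force: [-9.6, 8.9, 3.5]
width: 0.165
gripper_force: 40.0
```

Call:
jog_arm(rows=[[[-0.01, -0.05, 0], [0, 0, 0], 0.1], [[-0.01, -0.05, 0], [0, 0, 0], 0.1]])

```text
clock: 14.08
position: [0.4774, 0.2244, 0.1317]
ee_rot: [-0.278, -3.126, -0.004]
force: [-9.3, 9.5, 2.8]
width: 0.166
gripper_force: 40.0
```

Call:
jog_arm(rows=[[[-0.01, -0.05, 0], [0, 0, 0], 0.1], [[-0.01, -0.05, 0], [0, 0, 0], 0.1], [[-0.01, -0.05, 0], [0, 0, 0], 0.1]])

```text
clock: 14.45
position: [0.4774, 0.2242, 0.1317]
ee_rot: [-0.277, -3.127, -0.005]
force: [-9.1, 10.8, 1.4]
width: 0.17
gripper_force: 40.0
```

Call:
jog_arm(rows=[[[-0.01, -0.05, 0], [0, 0, 0], 0.1], [[-0.02, -0.1, 0], [0, 0, 0], 0.1], [[-0.02, -0.1, 0], [0, 0, 0], 0.1]])

```text
clock: 14.82
position: [0.4773, 0.2239, 0.1317]
ee_rot: [-0.277, -3.127, -0.006]
force: [-8.8, 13.1, -0.6]
width: 0.166
gripper_force: 40.0
```

Call:
jog_arm(rows=[[[-0.01, -0.05, 0], [0, 0, 0], 0.1], [[-0.01, -0.05, 0], [0, 0, 0], 0.1], [[-0.01, -0.05, 0], [0, 0, 0], 0.1]])

```text
clock: 15.2
position: [0.4773, 0.2237, 0.1317]
ee_rot: [-0.276, -3.127, -0.006]
force: [-8.0, 13.0, -0.6]
width: 0.166
gripper_force: 40.0
```

Call:
jog_arm(rows=[[[-0.01, -0.05, 0], [0, 0, 0], 0.1], [[-0.01, -0.08, 0], [0, 0, 0], 0.1], [[-0.01, -0.08, 0], [0, 0, 0], 0.1]])

```text
clock: 15.58
position: [0.4772, 0.2234, 0.1317]
ee_rot: [-0.276, -3.128, -0.007]
force: [-8.0, 15.1, -1.4]
width: 0.166
gripper_force: 40.0
```

Call:
jog_arm(rows=[[[-0.05, 0.1, 0], [0, 0, 0], 0.1], [[-0.1, 0.2, 0], [0, 0, 0], 0.1], [[-0.1, 0.2, 0], [0, 0, 0], 0.1]])

```text
clock: 15.95
position: [0.4772, 0.2236, 0.1317]
ee_rot: [-0.278, -3.129, -0.005]
force: [-5.0, 10.2, -1.3]
width: 0.163
gripper_force: 40.0
```

Call:
jog_arm(rows=[[[0, 0, 0], [0, 0, 0], 0.25], [[0, 0, 0], [0, 0, 0], 0.35], [[0, 0, 0], [0, 0, 0], 0.5], [[0, 0, 0], [0, 0, 0], 0.6], [[0, 0, 0], [0, 0, 0], 0.6], [[0, 0, 0], [0, 0, 0], 0.6]])

```text
clock: 16.7
position: [0.4779, 0.2207, 0.1317]
ee_rot: [0.283, 3.129, 0.0]
force: [0.0, 0.6, -0.0]
width: 0.6
gripper_force: 0.0
```

Released with no remaining force. Now straight up and back, clear of the view.

Call:
jog_arm(rows=[[[0, 0, 2], [0, 0, 0], 0.6], [[0, 0, 5], [0, 0, 0], 0.6], [[0, 0, 9], [0, 0, 0], 0.6], [[-4, 4, 11], [0, 0, 0], 0.6], [[-8, 9, 11], [0, 0, 0], 0.6], [[-12, 14, 11], [0, 0, 0], 0.6], [[-15, 18, 11], [0, 0, 0], 0.6], [[-15, 18, 11], [0, 0, 0], 0.6]])

```text
clock: 17.7
position: [0.3241, 0.4044, 0.2417]
ee_rot: [-0.271, -3.128, -0.002]
force: [0.7, -0.2, -0.5]
width: 0.6
gripper_force: 0.0
```

```bash
python3 - <<'E'
from h import *
a=cam('scene'); print(arm.observe()['position'],arm.observe()['force'])
A=cv2.resize(a['img'][140:300,170:330],(600,600),interpolation=cv2.INTER_CUBIC)
cv2.imwrite('pics/a4.png',A[...,::-1])
E
```

```text
[0.32633143 0.40215371 0.24162412] [ 0.2141895  -1.01199931 -0.32617465]
```

View pics/a4.png

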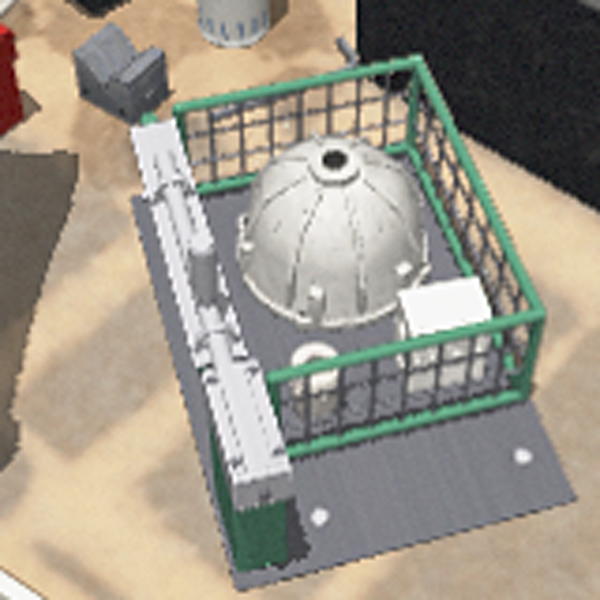

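The gate runs straight from (150,130) to the keeper at (230,370). The knob is at (203,260) with the rod entering the keeper, and nothing else looks moved.

```bash
python3 -c "
from cell import arm
print(arm.sign_off())"
```

```text
the job is handed in; nothing more can be done
None
```

The reject pen is locked: I held the gate against its stop, slid the bolt into the keeper until it pressed the buffer with an estimated 10 N, and let go. In the last picture the gate was still shut, nothing in view had moved (the oiler was outside that crop), and I handed in at about 18 s.

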